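# Feel for the full parts tin and step the place counter to it

### The arm

A 6-joint arm with a two-finger parallel gripper is mounted at the origin on the work surface. World frame = base frame: x ahead of the robot, y to its left, z up, the work surface at z = 0. Lengths are in m, angles in degrees, forces in N, time in s.
With the tool pointing down it reaches from about 0.325 to 0.775 m from the base axis. Payload 5.5 kg.
Tool frame: the origin (TCP) lies at the centre of the arm's flange, where the gripper is bolted on; the fingertips stand 182 mm ahead of it and the grasp point (between the pads) lies 163 mm ahead of it; z points along the fingers, y is the direction in which the jaws open and shut (so a half turn about z gives the same grasp; the last joint's range is limited). The gripper opens to 88 mm and grips with 3 to 60 N. Pads are 20 mm wide; open, the fingers measure 115 mm over their backs; the gripper's body (75 mm by 178 mm) begins 61 mm behind the grasp point.
Start: joints at [71.236, 5.22, 70.514, -0, 104.267, -3.249], TCP at [0.161, 0.578, 0.405] pointing down, gripper open.
Joint ranges: [-164.24, 164.24], [-49.07, 125.15], [9.68, 141.18], [-86.29, 266.29], [3.28, 154.24], [-151.56, 151.56]. Speed limits (degrees/s): [147.25, 147.25, 172.46, 180, 180, 180].

### API

Orientations are given as [roll, pitch, yaw] about the fixed x, y, z axes, in that order (R = Rz(yaw) Ry(pitch) Rx(roll)).
In Python, from station import r gives the robot as it stands. The module is installed in compiled form; this text tells all that it offers. Calls block until the motion is done:
- r.reach(position, orientation): joint-space move of the TCP to a pose.
- r.servo_line(position, rotation=None, speed=0.15): straight line of the TCP; rotation=None keeps the orientation; speed is the mean speed in m/s.
- r.move_joints(angles): joint-space move.
- r.let_go() and r.grab(squeeze=None): open the fingers fully, or close them until they stop; squeeze is the grip in N (None keeps the last).
- r.wait(seconds).
- r.inverse_kinematics(position, orientation): joint angles nearest the present ones, or None.
- r.sense(): the state.
- r.snapshot(name): name is "side" or "top" or "wrist"; returns a dict with "frame" (384x512x3 uint8, red, green, blue), "fx", "fy", "cx", "cy" (pixels), "R" (3x3) and "t" (3): a world point X has camera coordinates R X + t. Camera axes: x right, y down, z forward; pixel columns grow to the right and rows downward; lengths in m; the calibration is good to about 2 mm. A picture is of the moment at which its call begins. There is no depth.
A pose or a line that the arm cannot do raises r.IKError and nothing moves.
- r.hand_in(): hands the job in, once; it reports no verdict.
The state is a dict: "clock": time; "joints": joint angles; "joint_vel": joint speeds; "joint_torque": joint torques, N m; "tcp_pos": TCP position; "orientation": TCP orientation; "contact_force": force on the tool from outside, world axes, zero at the start; "torque": the same for the moment, N m; "opening": finger opening in m.
Only numpy, scipy, OpenCV 4.12 (cv2) and the standard library are available. Lean on these libraries where they do the work, as an engineer would, in place of code of your own. Each camera call takes 0.05 s, during which the arm holds its last target.

### The job

One of the two closed tins holds the full set of parts and is the heavier. Lift the tin on place four clear of its plate and set it back upright in its spot, then lift the tin on place six and set it back the same way; then press the step button of the counter until the drum shows on top the number of the place where the heavier tin stands. Turn the drum only with the button, lift and set the tins gently, and leave everything else on the bench alone.

Things in the scene. Friction and masses are not known exactly. Their poses are not given: they have to be found in the camera images.
- pad_4: fixed grey place plate number 4, 130 x 100 mm, 8 mm thick, with four studs (2 x 2) of black rubber 12 mm wide on a strip along its +x edge. Origin on the bench under the spot where its tin stands; x, y level, z up, the plate runs from x -45 to +85 mm and y -50 to +50 mm.
- pad_6: fixed grey place plate number 6, 130 x 100 mm, 8 mm thick, with six studs (2 x 3) of black rubber 12 mm wide on a strip along its +x edge. Origin on the bench under the spot where its tin stands; x, y level, z up, the plate runs from x -45 to +85 mm and y -50 to +50 mm.
- tin_4: loose closed square steel tin standing on place plate 4, 62 x 62 mm, 95 mm tall (95.8 mm with the round disc on its lid). Origin at the centre of its underside, z up. Grip it across two opposite sides. The parts inside are unseen and have 1 to 2 mm of play: one tin weighs 0.73 to 0.90 kg in all, the other 0.28 to 0.42 kg; which is heavier varies and only its weight tells.
- tin_6: loose closed square steel tin standing on place plate 6, 62 x 62 mm, 95 mm tall (95.8 mm with the round disc on its lid). Origin at the centre of its underside, z up. Grip it across two opposite sides. The parts inside are unseen and have 1 to 2 mm of play: one tin weighs 0.73 to 0.90 kg in all, the other 0.28 to 0.42 kg; which is heavier varies and only its weight tells.
- counter: fixed step counter, grey steel housing 120 (x) x 165 (y) mm, 105 mm tall. Origin under its centre, z up. Its -y half is open at the top and shows the hexagonal drum; its +y half is a closed box with the round black step button on top.
- drum: white six-sided drum, 72 mm across flats, 60 mm wide, on a level axis along the counter's y. Origin on the axis, mid width, 60 mm above the bench. Faces carry 1 to 6 black dots, 10 mm wide; the one on top is the shown number. Starts at 1 to 3, maybe skew between two: the first press then squares up the one coming to the top. Do not touch: each full press turns it one face on (1 2 .. 6 1), top moving to -x; never back.
- face_1 (a point): middle of the drum face with 1 dot, 36 mm from the drum's axis; 96 mm above the bench when that face is shown (78 mm when it is the next or the last one).
- face_2 (a point): middle of the drum face with 2 dots, 36 mm from the drum's axis; 96 mm above the bench when that face is shown (78 mm when it is the next or the last one).
- face_3 (a point): middle of the drum face with 3 dots, 36 mm from the drum's axis; 96 mm above the bench when that face is shown (78 mm when it is the next or the last one).
- face_4 (a point): middle of the drum face with 4 dots, 36 mm from the drum's axis; 96 mm above the bench when that face is shown (78 mm when it is the next or the last one).
- face_5 (a point): middle of the drum face with 5 dots, 36 mm from the drum's axis; 96 mm above the bench when that face is shown (78 mm when it is the next or the last one).
- face_6 (a point): middle of the drum face with 6 dots, 36 mm from the drum's axis; 96 mm above the bench when that face is shown (78 mm when it is the next or the last one).
- button_top (a point): centre of the flat top of the step button, 42 mm wide, 137 mm above the bench when released; pressed straight down. Full travel 22.5 mm to a hard stop that is felt, against about 1.5 to 7 N; the drum moves with it from about 5 mm on and is only level on the new face at the stop. Springs back up by itself and must come fully up before the next press counts.
- spray: bystander, loose: spray can, 56 mm wide, 150 mm tall. Leave it alone.
- wrench: bystander, loose: spanner, 180 mm long, lying flat. Leave it alone.
- driver: bystander, loose: screwdriver, 170 mm long, lying flat. Leave it alone.
- rotor: bystander, loose: small steel hub disc, 120 mm wide, 34 mm tall. Leave it alone.
- fluid: bystander, loose: white plastic jar, 64 mm wide, 130 mm tall. Leave it alone.
- cup: bystander, loose: white plastic cup, 72 mm wide, 70 mm tall. Leave it alone.
Not all that is in view belongs to the job. Leave any green look-alike of the tin_6 alone.

How it is judged:
By the outcome, as a careful person would: the job done as asked, in the order asked, and still so for the second after the job is handed in, with the robot touching nothing.
It also fails if it takes over 72 s, if anything falls off the work surface, if the arm or the gripper's body presses on something with over 40 N, if the wrist force passes 120 N, or if a joint passes its speed limit or range.

## Working session

There is one attempt and no reset: what is moved stays moved. The work goes in short steps, each a Python script; the robot and the scene stay as the last script left them, time stands still between calls to the robot, and variables do not carry over. Pictures are saved under pics/ and viewed, and the job is handed in when it is done.

```bash
mkdir -p pics; python3 - <<'E'
from station import r
import cv2,pickle
s=r.sense();print(s)
for n in("side","top","wrist"):
    d=r.snapshot(n);pickle.dump(d,open(f"pics/{n}0.pkl","wb"));cv2.imwrite(f"pics/{n}0.png",cv2.resize(d["frame"][:,:,::-1],(800,600),interpolation=cv2.INTER_CUBIC))
    print(n,d["fx"],d["cx"],d["cy"],d["R"],d["t"])
E
```

```text
{'clock': 0.0, 'joints': array([ 7.12362775e+01,  5.26202424e+00,  7.05792031e+01, -7.77820797e-04,
        1.04268094e+02, -3.24901135e+00]), 'joint_vel': array([ 0.0741047 ,  0.04037137, -0.02914004,  0.09714196, -0.03124301,
       -0.06483561]), 'joint_torque': array([-2.41904869e-03, -4.46466780e+01, -4.06430125e+01,  6.95756776e-02,
        2.98586965e-02, -1.72674027e-04]), 'tcp_pos': array([0.16051561, 0.57818469, 0.40354427]), 'orientation': array([-1.79890811e+02, -5.44287315e-03,  1.64485093e+02]), 'contact_force': array([ 1.15995979, -0.48792461, -0.00895068]), 'torque': array([-0.02978532,  0.02019844,  0.01384228]), 'opening': 0.08776518448905535}
side 498.8950867571578 258.1765176659508 188.5707823612856 [[ 9.98034316e-01 -6.26661572e-02 -6.75384817e-04]
 [-4.80255781e-02 -7.57852953e-01 -6.50655397e-01]
 [ 4.02622310e-02  6.49408850e-01 -7.59372832e-01]] [-0.5661477   0.1090363   1.69892791]
top 423.9705789687146 259.35065981136125 193.0507546234117 [[ 0.01170318 -0.99987289  0.01082728]
 [-0.98933279 -0.01315081 -0.14507819]
 [ 0.14520214 -0.0090139  -0.98936095]] [-0.01786282  0.60065808  1.26234362]
wrist 311.74718199534766 257.37529017524275 195.4330107577772 [[ 2.68004468e-01  9.63417422e-01 -6.90629573e-04]
 [ 9.17826371e-01 -2.55103859e-01  3.04165700e-01]
 [ 2.92862353e-01 -8.21516447e-02 -9.52618890e-01]] [-0.59926069 -0.03620944  0.39182825]
```

View pics/side0.png

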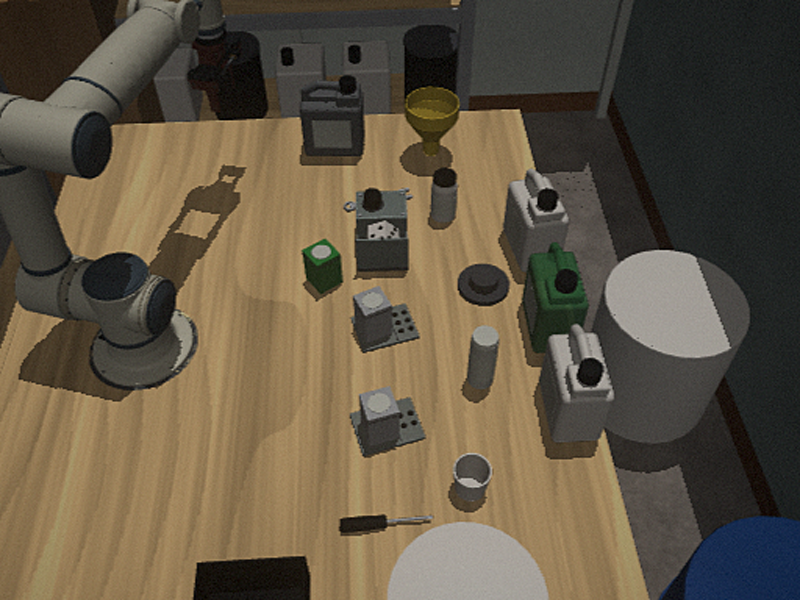

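View pics/top0.png

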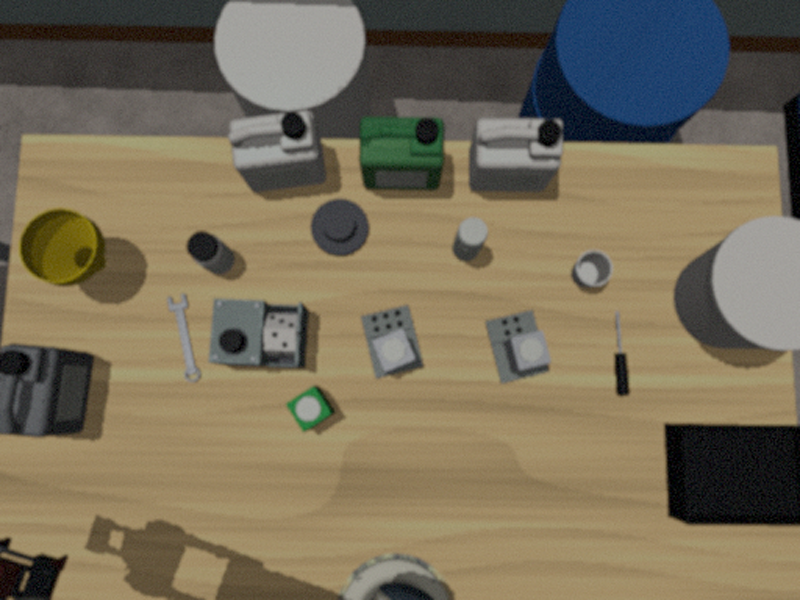

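View pics/wrist0.png

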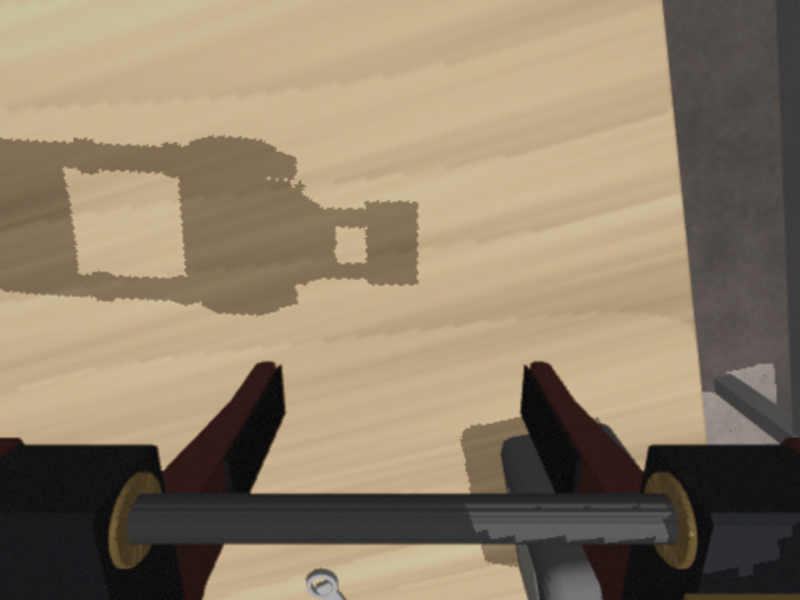

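The overhead view has +x up and +y left. Plate 6, with 2x3 studs, is at about (390,340). Plate 4 is at about (517,345), the counter at (258,333) with its button at (232,341), and the green look-alike at (310,408). I'll zoom in on these.

```bash
python3 - <<'E'
import cv2,pickle,numpy as np
d=pickle.load(open("pics/top0.pkl","rb"));f=d["frame"][185:250,125:360,::-1]
a=cv2.resize(f,None,fx=3.4,fy=3.4,interpolation=cv2.INTER_CUBIC)
d=pickle.load(open("pics/side0.pkl","rb"));f=d["frame"][115:295,215:285,::-1]
b=cv2.resize(f,None,fx=3.3,fy=3.3,interpolation=cv2.INTER_CUBIC)
cv2.imwrite("pics/z1.png",a);cv2.imwrite("pics/z2.png",b)
E
```

```text
(no output)
```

View pics/z1.png

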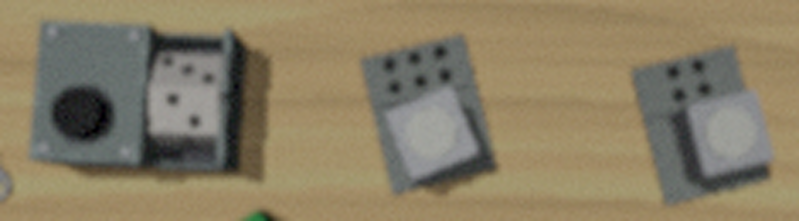

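View pics/z2.png

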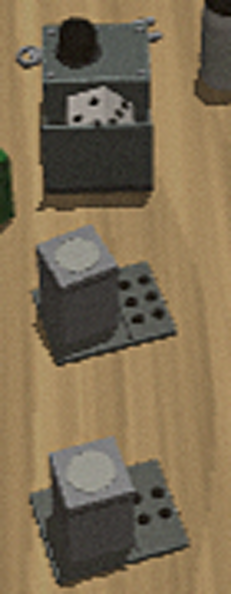

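```bash
cat > h.py <<'E'
import numpy as np,cv2
def ray(d,u,v,z):
    R,t=np.array(d["R"]),np.array(d["t"]);c=-R.T@t
    w=R.T@np.array([(u-d["cx"])/d["fx"],(v-d["cy"])/d["fy"],1.]);return c+w*(z-c[2])/w[2]
def proj(d,X):
    p=np.array(d["R"])@X+np.array(d["t"]);return d["cx"]+d["fx"]*p[0]/p[2],d["cy"]+d["fy"]*p[1]/p[2]
E
python3 - <<'E'
import pickle
from h import *
rois={"top":{"b":(128,190,200,240),"6":(228,190,275,245),"4":(308,195,355,248)},"side":{"b":(222,115,265,180),"6":(222,180,270,225),"4":(222,245,275,290)}}
for n in("top","side"):
    d=pickle.load(open(f"pics/{n}0.pkl","rb"));f=d["frame"];hsv=cv2.cvtColor(f,cv2.COLOR_RGB2HSV)
    for k in"46":
        x0,y0,x1,y1=rois[n][k];s=hsv[y0:y1,x0:x1];
        p=f[y0:y1,x0:x1].reshape(-1,3)
        for nm,m,z in(("lid",(s[...,2]>135)&(s[...,1]<50),.103),):
            m=cv2.morphologyEx(m.astype(np.uint8)*255,cv2.MORPH_OPEN,np.ones((3,3)))
            c=max(cv2.findContours(m,0,2)[0],key=cv2.contourArea)+np.array([x0,y0])
            q=np.array([ray(d,u,v,z)[:2] for u,v in c[:,0]],np.float32)
            R=cv2.minAreaRect(q);print(n,k,nm,np.round(R[0],4),np.round(R[1],4),round(R[2],1))
        # disc
        g=cv2.cvtColor(f,cv2.COLOR_RGB2GRAY)[y0:y1,x0:x1]
        print(np.percentile(g,[50,80,90,95,99]))
E
```

```text
top 4 lid [ 0.5062 -0.2459] [0.0576 0.0592] 13.4
[134. 143. 148. 153. 158.]
top 6 lid [0.5026 0.0123] [0.0595 0.0606] 22.6
[137. 146. 150. 159. 163.]
side 4 lid [ 0.5037 -0.2463] [0.0385 0.0418] 86.4
[123. 137. 147. 151. 156.]
side 6 lid [0.5011 0.0089] [0.0346 0.04  ] 86.4
[123.   138.   144.   149.   153.41]
```

```bash
cat >> h.py <<'E'
from scipy.spatial.transform import Rotation as Ro
def rot(o): return Ro.from_euler("xyz",o,degrees=True).as_matrix()
E
python3 - <<'E'
import pickle
from h import *
from station import r
d=pickle.load(open("pics/wrist0.pkl","rb"));s=r.sense()
R,t=np.array(d["R"]),np.array(d["t"]);T=rot(s["orientation"])
c=-R.T@t; ct=T.T@(c-s["tcp_pos"]); cR=R@T
print(ct,cR)
np.savez("cam.npz",ct=ct,cR=cR)
# where does view centre (256,150) hit z=.1 for tcp z=.40
for z in(.35,.40,.45):
  for yaw in(13.4,22.6):
    T=rot([180,0,yaw]);R=cR@T.T;C=np.array([0,0,z])+T@ct
    dd=dict(d);dd["R"]=R;dd["t"]=-R@C;print(z,yaw,ray(dd,256,150,.1))
for p,y in(((.506,-.246),13.4),((.503,.012),22.6)):
    print(r.inverse_kinematics([*p,.35],[180,0,y]),r.inverse_kinematics([*p,.228],[180,0,y]))
E
```

```text
[ 0.0843627  -0.00044381  0.01996658] [[-5.10108339e-04  9.99999615e-01 -7.13792875e-04]
 [-9.52583436e-01 -7.03111558e-04 -3.04276689e-01]
 [-3.04277074e-01  5.24733193e-04  9.52583428e-01]]
0.35 13.4 [0.04462425 0.01198487 0.1       ]
0.35 22.6 [0.04213406 0.01896528 0.1       ]
0.4 13.4 [0.03650827 0.01024648 0.1       ]
0.4 22.6 [0.03440042 0.01595166 0.1       ]
0.45 13.4 [0.0283923 0.0085081 0.1      ]
0.45 22.6 [0.02666679 0.01293805 0.1       ]
[-2.93919706e+01 -7.85247991e-01  8.21979873e+01 -2.54444375e-14
  9.85872607e+01  4.72080294e+01] [-2.93919706e+01  1.67575355e+00  9.21862167e+01 -2.54444375e-14
  8.61380298e+01  4.72080294e+01]
[-2.50808876e+00 -1.00170091e+01  9.08590894e+01 -2.54444375e-14
  9.91579197e+01  6.48919112e+01] [-2.50808876e+00 -7.62940361e+00  1.01165007e+02 -2.54444375e-14
  8.64643966e+01  6.48919112e+01]
```

```bash
python3 - <<'E'
import pickle
from h import *
from station import r
y=13.4
r.reach([.506-.045,-.246-.01,.38],[180,0,y])
r.wait(.3)
d=r.snapshot("wrist");s=r.sense();pickle.dump(d,open("pics/w4.pkl","wb"))
print(s["clock"],s["tcp_pos"],s["orientation"],s["contact_force"])
cv2.imwrite("pics/w4.png",cv2.resize(d["frame"][:,:,::-1],(800,600)))
E
```

```text
3.6083 [ 0.46109645 -0.25586281  0.38000854] [-1.79998548e+02 -1.67338997e-03  1.34191338e+01] [-0.41796486  0.17174317 -0.27833406]
```

View pics/w4.png

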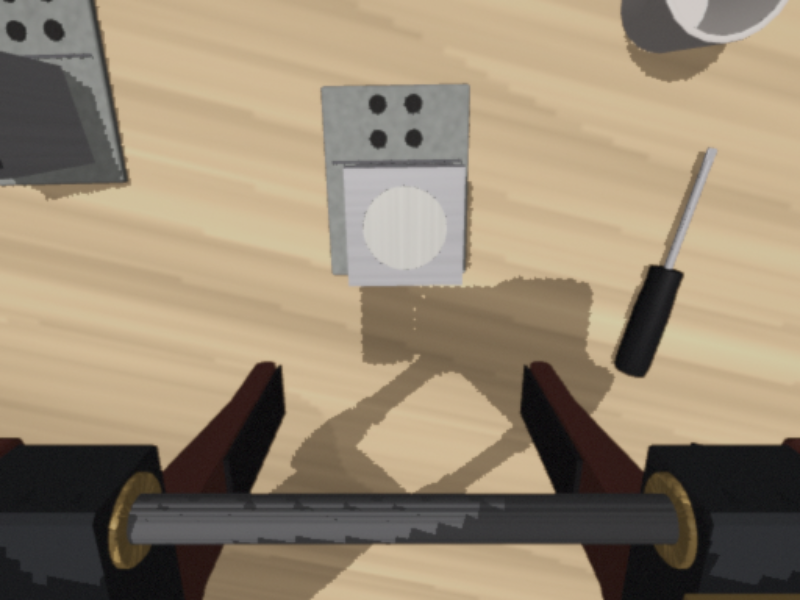

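The wrist view shows plate 4 with its 2x2 studs at (395,121). Its lid corners are near (344,167), (465,166), (463,284) and (349,286).

```bash
cat >> h.py <<'E'
def lid(d,roi,vmin=135,z=.103):
    x0,y0,x1,y1=roi;f=d["frame"];s=cv2.cvtColor(f,cv2.COLOR_RGB2HSV)[y0:y1,x0:x1].astype(int);F=f[y0:y1,x0:x1].astype(int)
    m=(s[...,2]>vmin)&(F[...,2]>F[...,0]-14)
    m=cv2.morphologyEx(m.astype(np.uint8)*255,cv2.MORPH_OPEN,np.ones((5,5)))
    c=max(cv2.findContours(m,0,2)[0],key=cv2.contourArea)
    c=cv2.convexHull(c)+np.array([x0,y0])
    q=np.array([ray(d,u+0.,v+0.,z)[:2] for u,v in c[:,0]],np.float32)
    px=cv2.minAreaRect(c.astype(np.float32))
    return cv2.minAreaRect(q),px
E
python3 - <<'E'
import pickle
from h import *
d=pickle.load(open("pics/w4.pkl","rb"))
f=d["frame"]
for p in((225,120),(235,145),(260,140),(217,65),(180,120)):print(p,f[p[1],p[0]])
for v in(150,160,170):print(v,lid(d,(190,90,325,195),v))
k=.64
for nm,u,v in(("p+x+y",321,88),("p+x-y",469,84),("p-x+y",333,275)):print(nm,ray(d,u*k,v*k,.008))
P=[ray(d,u*k,v*k,.103)[:2] for u,v in((344,167),(465,166),(463,285),(349,286))];print(np.array(P),np.mean(P,0))
print(ray(d,405*k,227*k,.1038))
E
```

```text
(225, 120) [189 187 189]
(235, 145) [203 200 195]
(260, 140) [202 199 194]
(217, 65) [137 139 135]
(180, 120) [210 193 157]
150 (((0.5046360492706299, -0.24607254564762115), (0.06179133430123329, 0.06256444752216339), 13.714493751525879), ((258.0, 144.5), (75.0, 78.0), 90.0))
160 (((0.504621148109436, -0.24624551832675934), (0.06170603260397911, 0.062074314802885056), 13.87229061126709), ((258.5, 144.5), (75.0, 77.0), 90.0))
170 (((0.5046367645263672, -0.2465439885854721), (0.06138883903622627, 0.06172959879040718), 14.173391342163086), ((259.0187683105469, 144.62469482421875), (74.5396499633789, 77.20594024658203), 89.04515838623047))
p+x+y [ 0.56816263 -0.17474569  0.008     ]
p+x-y [ 0.59327918 -0.26973911  0.008     ]
p-x+y [ 0.44430456 -0.20675932  0.008     ]
[[ 0.52770646 -0.20953938]
 [ 0.5424284  -0.26923006]
 [ 0.48183658 -0.28506606]
 [ 0.46681115 -0.22451417]] [ 0.50469565 -0.24708742]
[ 0.50540084 -0.24677804  0.1038    ]
```

```bash
cat >> h.py <<'E'
def pick(r,x,y,yaw,zg=.226,grip=35):
    r.reach([x,y,.33],[180,0,yaw]); 
    r.servo_line([x,y,zg],speed=.12); r.wait(.3)
    s=r.sense();f0=s["contact_force"];print("pre",s["clock"],s["tcp_pos"],f0,s["orientation"])
    r.grab(grip);r.wait(.2);s=r.sense();print("grip",s["opening"],s["contact_force"])
    r.servo_line([x,y,zg+.01],speed=.03)
    r.servo_line([x,y,zg+.05],speed=.08); r.wait(.5)
    F=[]
    for i in range(4): r.wait(.1);F.append(r.sense()["contact_force"])
    s=r.sense();print("lift",s["clock"],s["opening"],s["tcp_pos"],np.array(F).round(2),s["torque"])
    return f0
E
python3 - <<'E'
from h import *
from station import r
pick(r,.5048,-.2465,14.)
import pickle
for n in("side","wrist"):
    d=r.snapshot(n);cv2.imwrite(f"pics/l4{n}.png",cv2.resize(d["frame"][:,:,::-1],(800,600)))
E
```

```text
pre 5.3 [ 0.50492628 -0.24655471  0.22655023] [ 0.85454121 -0.92255199 -0.20075435] [ 1.79963935e+02 -3.85251408e-02  1.40013992e+01]
grip 0.06184468530308383 [ 0.40226392  1.2274565  -0.4591511 ]
lift 8.0583 0.061992346206646995 [ 0.50479716 -0.24650158  0.27601898] [[-0.1   0.51 -8.57]
 [ 0.87 -0.65 -8.42]
 [ 0.05 -0.99 -9.23]
 [ 1.11 -0.19 -8.23]] [-0.04872755  0.15950185 -0.01228619]
```

View pics/l4side.png

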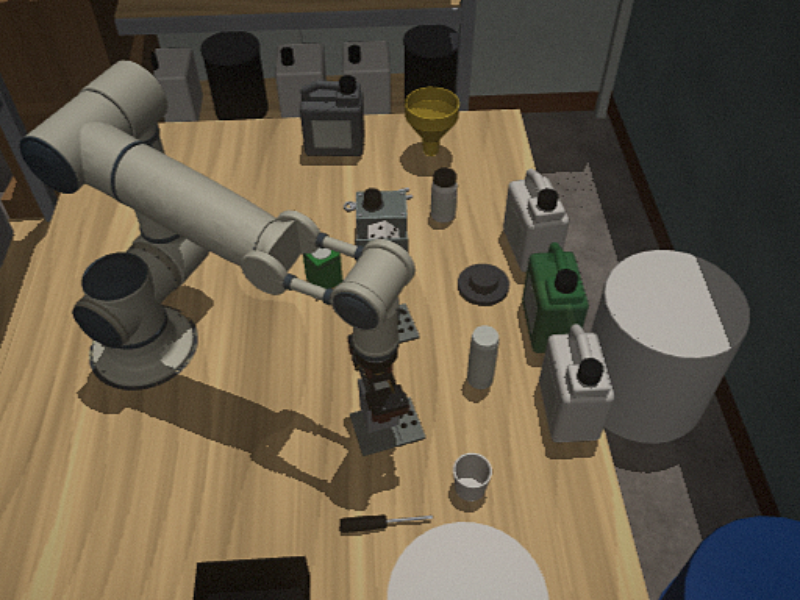

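Tin 4 weighs about 8.5 N, or 0.86 kg, so it should be the heavy one. I'll set it back where it stood.

```bash
cat >> h.py <<'E'
def place(r,x,y,zg=.226):
    r.servo_line([x,y,zg+.008],speed=.06)
    w=np.mean([ (r.wait(.08),r.sense()["contact_force"][2])[1] for _ in range(5)])
    z=zg+.003;r.servo_line([x,y,z],speed=.02)
    while z>zg-.003:
        z-=.0007;r.servo_line([x,y,z],speed=.01);r.wait(.1)
        f=np.mean([(r.wait(.03),r.sense()["contact_force"][2])[1] for _ in range(3)]);print(round(z,4),round(f,2))
        if f>w*0.3:break
    s=r.sense();print("down",s["clock"],s["tcp_pos"],s["contact_force"],w)
    r.let_go();r.wait(.2);r.servo_line([x,y,.33],speed=.15);print(r.sense()["clock"],r.sense()["opening"])
E
python3 - <<'E'
from h import *
from station import r
import pickle
place(r,.5048,-.2465)
r.reach([.506-.045,-.246-.01,.38],[180,0,13.4]);r.wait(.2)
d=r.snapshot("wrist");pickle.dump(d,open("pics/w4b.pkl","wb"))
for v in(150,160,170):print(v,lid(d,(190,90,325,195),v))
cv2.imwrite("pics/w4b.png",cv2.resize(d["frame"][:,:,::-1],(800,600)))
y=22.6;a=np.radians(y)
r.reach([.502-.045*np.cos(a),.0115-.045*np.sin(a),.38],[180,0,y])
r.wait(.3)
d=r.snapshot("wrist");s=r.sense();pickle.dump(d,open("pics/w6.pkl","wb"));print(s["clock"])
cv2.imwrite("pics/w6.png",cv2.resize(d["frame"][:,:,::-1],(800,600)))
for v in(150,160,170):print(v,lid(d,(190,90,325,195),v))
E
```

```text
0.2283 -8.28
0.2276 -8.38
0.2269 -8.44
0.2262 -8.58
0.2255 -4.32
0.2248 5.99
down 12.525 [ 0.50488661 -0.24652762  0.22599258] [-3.99966834  0.90701399  5.59052968] -8.220854089456182
14.175 0.08777534182836091
150 (((0.5047813057899475, -0.24622726440429688), (0.06166889891028404, 0.06290918588638306), 14.228487014770508), ((259.0, 144.0), (77.99998474121094, 75.99998474121094), -0.0))
160 (((0.5048362612724304, -0.24647793173789978), (0.061650410294532776, 0.06198768690228462), 14.216447830200195), ((259.4964294433594, 144.2574005126953), (75.63887786865234, 78.12390899658203), 89.157470703125))
170 (((0.5047392845153809, -0.24650807678699493), (0.06129927188158035, 0.06160704791545868), 13.730610847473145), ((259.5, 144.5), (75.0, 77.0), 90.0))
16.1333
150 (((0.5011743307113647, 0.010587256401777267), (0.06181943416595459, 0.06488943845033646), 23.365787506103516), ((257.35931396484375, 144.99440002441406), (75.11582946777344, 80.33393859863281), 89.10482788085938))
160 (((0.5010185241699219, 0.01020577922463417), (0.06172051280736923, 0.06227735057473183), 22.79377555847168), ((257.5, 145.5), (75.0, 77.0), 90.0))
170 (((0.5012912154197693, 0.00986720621585846), (0.061415765434503555, 0.06185348704457283), 23.41942596435547), ((257.9725646972656, 145.24261474609375), (74.60025787353516, 77.20932006835938), 89.10482788085938))
```

View pics/w4b.png

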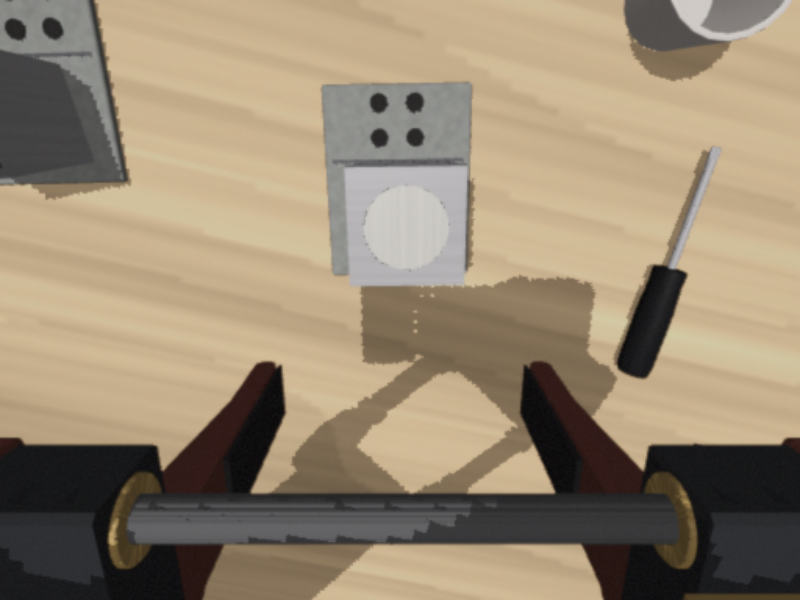

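View pics/w6.png

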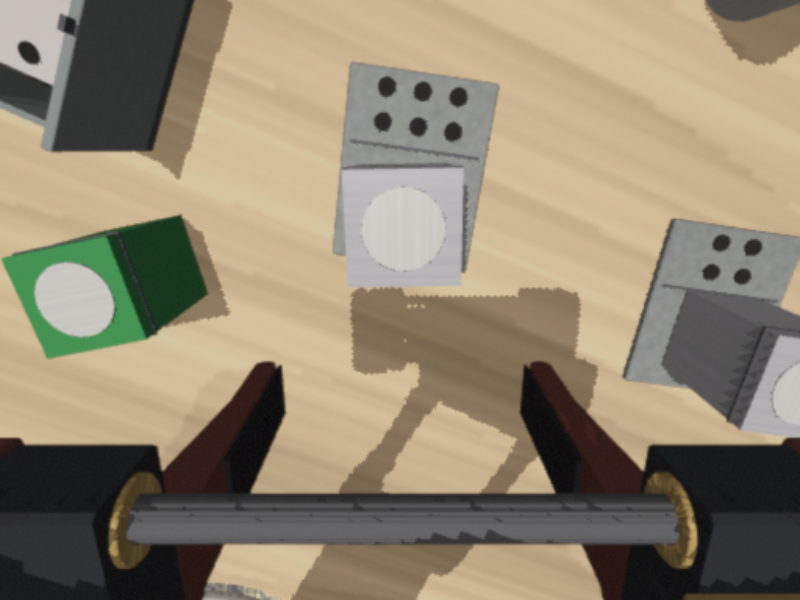

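Tin 4 is back within about 0.2 mm of where it stood. Tin 6 has its lid centre at pixel (403,228), which gives (0.501, 0.010) at yaw 23°. I'll lift it next.

```bash
sed -i 's/z-=.0007/z-=.0005/; s/f>w\*0.3/f>w*0.55/' h.py; python3 - <<'E'
from h import *
from station import r
import pickle
pick(r,.5012,.0101,23.)
d=r.snapshot("side");cv2.imwrite("pics/l6side.png",cv2.resize(d["frame"][:,:,::-1],(800,600)))
place(r,.5012,.0101)
E
```

```text
pre 17.825 [0.5013457  0.01010837 0.22652688] [ 1.15110649 -0.0752314  -0.0744752 ] [ 1.79976464e+02 -4.36699648e-02  2.30030348e+01]
grip 0.062241735171255475 [ 0.60864019 -0.49860312 -0.04036173]
lift 20.5833 0.062133861367345285 [0.50121353 0.01010131 0.27602124] [[ 0.68  0.37 -2.74]
 [-0.65  0.52 -3.23]
 [ 0.11 -0.46 -2.56]
 [-0.85 -1.02 -3.24]] [-0.0175715   0.13504646  0.02176422]
0.2285 -3.25
0.228 -2.89
0.2275 -3.14
0.227 -3.6
0.2265 -3.13
0.226 -2.91
0.2255 2.78
down 25.45 [0.50119618 0.01010587 0.22597135] [-3.19709679 -0.58447542  3.6165916 ] -2.886575742554417
27.1 0.08785640906089863
```

View pics/l6side.png

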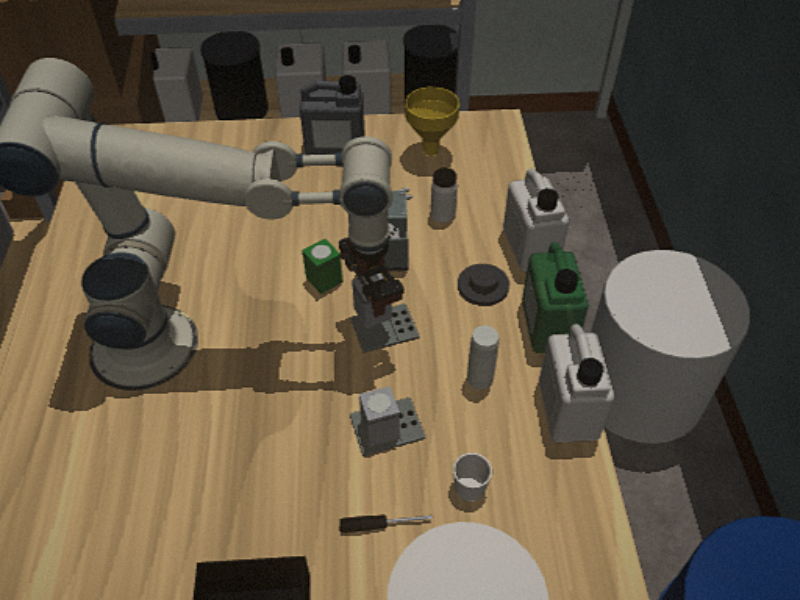

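Tin 6 reads about 3 N, or 0.3 kg, so place 4 holds the heavier tin and the target number is 4. Next I'll check tin 6 and look at the counter.

```bash
python3 - <<'E'
from h import *
from station import r
import pickle
d=pickle.load(open("pics/top0.pkl","rb"));k=.64
b=ray(d,232*k,341*k,.137);print("button",b,"drum",ray(d,284*k,325*k,.09))
y=22.6;a=np.radians(y)
r.reach([.502-.045*np.cos(a),.0115-.045*np.sin(a),.38],[180,0,y]);r.wait(.2)
d=r.snapshot("wrist");print(lid(d,(190,90,325,195),160),r.sense()["contact_force"])
cv2.imwrite("pics/w6b.png",cv2.resize(d["frame"][:,:,::-1],(800,600)))
r.grab(10)
t=(.5*b+.5*ray(d,0,0,.09)) if 0 else b
r.reach([b[0]-.045,b[1]-.04,.40],[180,0,0]);r.wait(.3)
d=r.snapshot("wrist");s=r.sense();pickle.dump(d,open("pics/wc.pkl","wb"));print(s["clock"],s["tcp_pos"],s["joints"])
cv2.imwrite("pics/wc.png",cv2.resize(d["frame"][:,:,::-1],(800,600)))
E
```

```text
button [0.5110564  0.30299596 0.137     ] drum [0.54645874 0.21842094 0.09      ]
(((0.501059353351593, 0.010383248329162598), (0.06146279722452164, 0.06250780820846558), 22.945343017578125), ((259.0, 145.5), (75.0, 78.0), 90.0)) [ 0.33241662 -0.92476822 -0.14984903]
30.4667 [0.46628713 0.2622896  0.40008594] [ 2.57154027e+01 -4.86753540e+00  8.10821573e+01 -3.54238222e-03
  1.03775898e+02  1.15781380e+02]
```

View pics/wc.png

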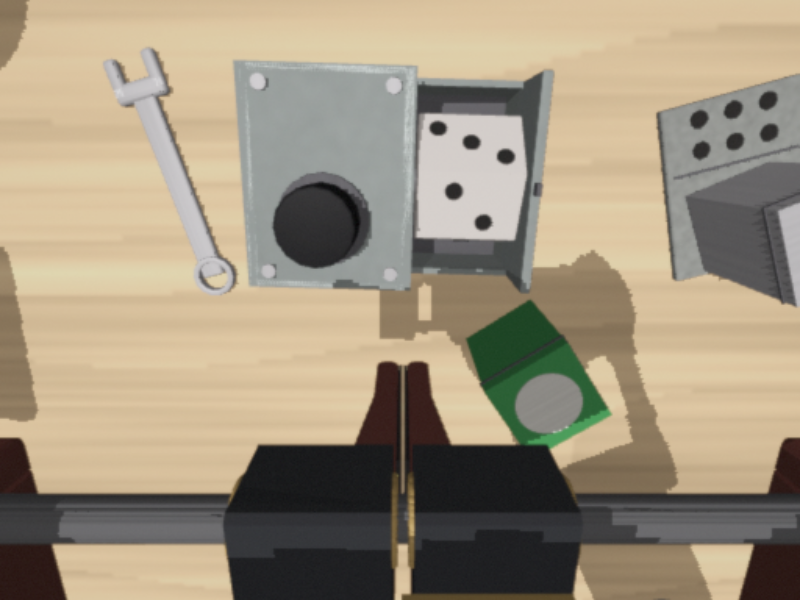

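View pics/w6b.png

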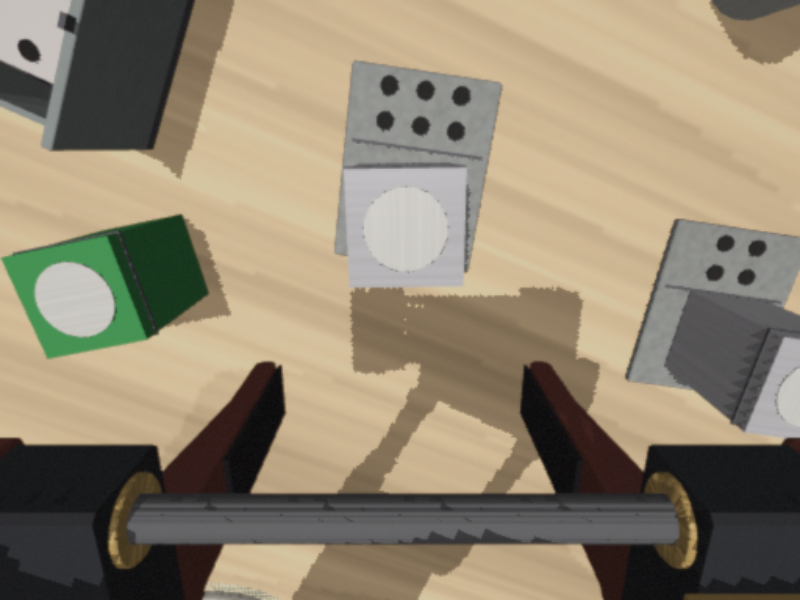

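The drum is skew, with 3 on its +x side and 2 on its -x side. I expect two presses: 3, then 4. The button is at (317,225).

```bash
cat >> h.py <<'E'
def press(r,b,z0=.137):
    r.servo_line([b[0],b[1],z0+.182+.006],speed=.12)
    z=z0+.182-.019
    r.servo_line([b[0],b[1],z],speed=.06);r.wait(.1)
    while z>z0+.182-.030:
        z-=.001;r.servo_line([b[0],b[1],z],speed=.03);r.wait(.06)
        s=r.sense();f=s["contact_force"][2];print(round(s["tcp_pos"][2]-.182,4),round(f,1))
        if f>16:break
    r.wait(.25);s=r.sense();print("stop",s["tcp_pos"]-[0,0,.182],s["contact_force"])
    r.servo_line([b[0],b[1],z0+.182+.012],speed=.08);r.wait(.2)
E
python3 - <<'E'
from h import *
from station import r
import pickle
d=pickle.load(open("pics/wc.pkl","rb"));f=d["frame"];g=cv2.cvtColor(f,cv2.COLOR_RGB2GRAY)
print(g[144,203])
m=((g<60)*255).astype(np.uint8);m[:105]=0;m[185:]=0;m[:,:165]=0;m[:,245:]=0
c=max(cv2.findContours(m,0,2)[0],key=cv2.contourArea);(u,v),rad=cv2.minEnclosingCircle(c);print(u/.64,v/.64,rad)
b=ray(d,317*.64,225*.64,.137);e=ray(d,361*.64,225*.64,.137);print(b,"diam",2*np.linalg.norm(e-b))
P=[ray(d,x*.64,y*.64,.105) for x,y in((236,62),(415,67),(410,289),(250,286))];print(np.array(P))
np.save("b.npy",b)
r.reach([b[0],b[1],.35],[180,0,0])
press(r,b)
r.servo_line([b[0]-.045,b[1]-.04,.40],speed=.2);r.wait(.2)
d=r.snapshot("wrist");print(r.sense()["clock"])
cv2.imwrite("pics/wc1.png",cv2.resize(d["frame"][:,:,::-1],(800,600)))
E
```

```text
48
319.7683095932007 220.80280780792236 30.019853591918945
[0.51460892 0.30440601 0.137     ] diam 0.04385625498577779
[[0.59318968 0.34691354 0.105     ]
 [0.59067641 0.2552717  0.105     ]
 [0.47234674 0.25748168 0.105     ]
 [0.4743218  0.35128413 0.105     ]]
0.1171 1.6
0.1161 3.8
0.1151 4.0
0.1148 6.8
0.1148 10.5
0.1147 13.4
0.1147 16.6
stop [0.51433665 0.30425556 0.1146614 ] [-4.50659076 -2.85672297 17.08201655]
36.0
```

View pics/wc1.png

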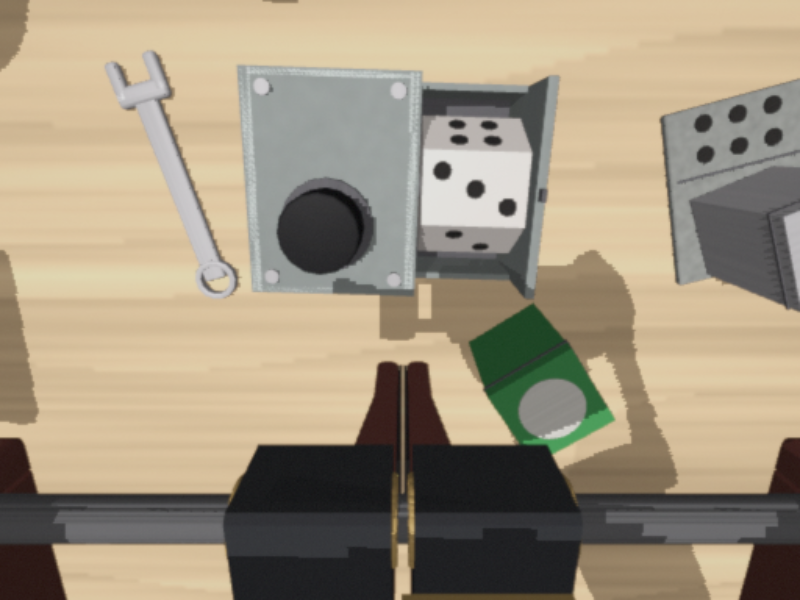

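The drum now shows 3 squarely on top at (476,188), with 4 next at (473,131). One more press is needed.

```bash
python3 - <<'E'
from h import *
from station import r
b=np.load("b.npy")
r.servo_line([b[0],b[1],.35],speed=.15)
press(r,b)
r.servo_line([b[0]-.045,b[1]-.04,.40],speed=.2);r.wait(.3)
for n in("wrist","top"):
    d=r.snapshot(n);cv2.imwrite(f"pics/f{n}.png",cv2.resize(d["frame"][:,:,::-1],(800,600)))
print(r.sense()["clock"],r.sense()["contact_force"])
E
```

```text
0.1171 3.2
0.1161 3.6
0.1151 3.7
0.1148 6.5
0.1148 10.5
0.1147 12.7
0.1147 17.0
stop [0.51433438 0.30427914 0.1146686 ] [-3.64052868 -2.85323959 16.69583881]
41.9417 [ 0.05744001 -0.15058841  0.44032784]
```

View pics/fwrist.png

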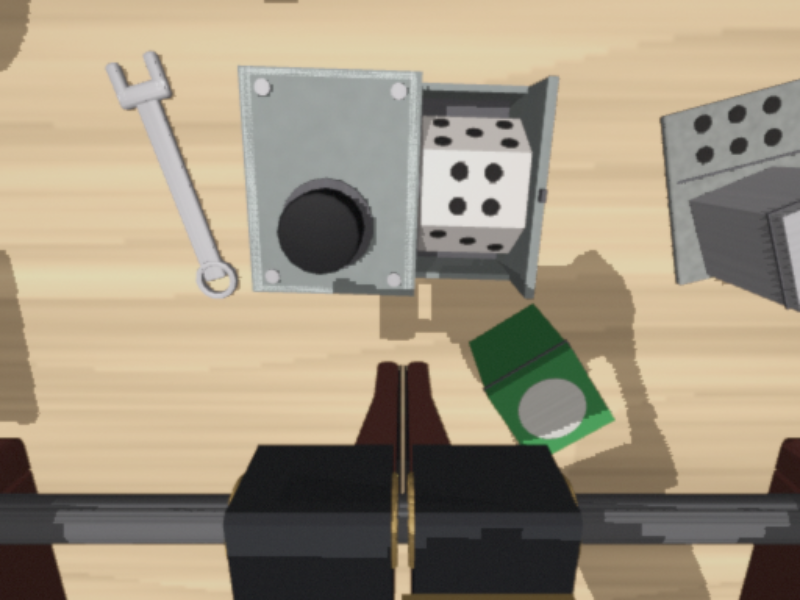

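View pics/ftop.png

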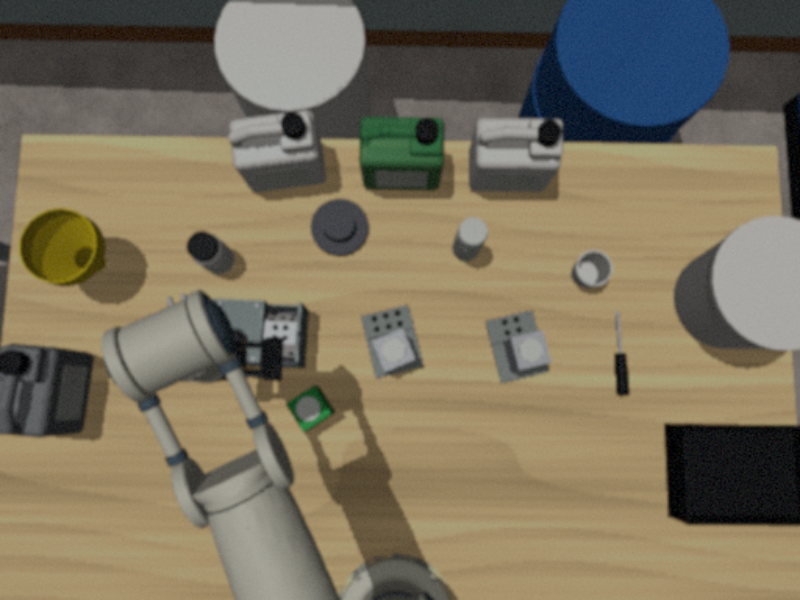

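Face 4 is squarely on top at (476,189), and the button is fully up at (322,230). Both tins stand on their plates, and the other objects look unmoved. I'm handing in.

```bash
python3 -c "
from station import r
print(r.hand_in(),r.sense()['clock'])"
```

```text
the job is handed in; nothing more can be done
the job is handed in; nothing more can be done
```

The job is done and handed in, with the drum showing 4, the place of the heavier tin. I lifted tin 4 about 50 mm and it weighed about 8.5 N (0.86 kg). I then lifted tin 6 the same way, and it weighed about 3 N (0.3 kg). Two full button presses, each felt to reach the stop, took the drum from skew between 2 and 3 to 3, then to 4.

**Last checks:**
- **Tins:** after set-down, wrist pictures put both tins within about 0.3 mm of where they stood before.
- **Set-down forces:** the tins touched down with about 4 to 6 N.
- **Counter:** face 4 was level on top and the button was fully up.
- **Bench:** the other objects looked unmoved, though the arm hid part of the spanner in the last overhead picture. The gripper was clear of everything. The clock was about 42 s.

**Small disagreement:** tin 4 measured about 5 mm off its plate's nominal spot, and tin 6 stood turned a few degrees on its plate. Both were like that at the start, so I put each back where I found it.

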